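Find the concealed catch and open the battery box

ROBOT

A 6-joint arm with a two-finger parallel gripper is mounted at the origin on a cart in front of the work surface, level with it; the furniture and walls round the work are solid. World frame = base frame: x ahead of the robot, y to its left, z up, the work surface at z = 0. Lengths are in m, angles in rad, forces in N, time in s.
With the tool pointing down it reaches from about 0.35 to 0.875 m from the base axis. Payload 15.5 kg.
Tool frame: the origin (TCP) lies midway between the tips of the shut fingers; the grasp point (between the pads) lies 19 mm behind it (r.tcp_to_grasp is the distance from the TCP to the grasp point, in m); z points along the fingers, y is the line along which they close (so a half turn about z gives the same grasp; the last joint's range is limited). The gripper opens to 85 mm and grips with 20 to 120 N. Pads are 22 mm wide; open, the fingers measure 114 mm over their backs; the gripper's body (76 mm by 85 mm) begins 54 mm behind the grasp point. The pads swing forward as they close: fully open they stand 13 mm farther back than shut.
Start: joints at [-1.423, 0.494, 1.345, -0, 1.302, -0.096], TCP at [0.15, -0.607, 0.231] pointing down, gripper open.
Joint ranges: [-2.91, 2.91], [-0.82, 2.16], [0.22, 2.67], [-1.22, 4.37], [0.12, 2.79], [-3.08, 3.08]. Speed limits (rad/s): [1.89, 1.89, 2.57, 3.01, 3.01, 3.01].

INTERFACE

Orientations are given as a unit quaternion [w, x, y, z].
In Python, from cell import sensors, eyes, r gives the robot as it stands.
- The arm moves only by the shell command python3 -m creep 'ROWS' [OPENING]. ROWS is JSON, a list that holds one entry, the list of rows, each a list of 4 numbers: the shift along the tool's x, y, z in units of 150 mm (1.0 is 150 mm), then the turn about the tool's z in units of 60 degrees (1.0 is 60 degrees). In form: [[[x, y, z, spin], ...]]. A call has 1 to 5 rows; each row is the pose to reach, as a shift and turn from the pose commanded when the call began, along the tool's axes at that moment; what a row does not reach only later rows make up. A row lasts 1/8 s, in which the tool goes at most 62.5 mm and 10.7 degrees, less where a joint would pass 70% of its speed; a pose out of reach is approached as far as the arm can. A call with a number of a shift or a turn outside -1 to 1 is refused whole. A call with a gripper value outside its range is refused whole. OPENING is the gripper's target within -1 to 1 (fully open at 1, half-way at 0, shut at -1), set as the call begins (- or left out, the last holds). The fingers move at their own pace and stop on an object; the grip force is fixed at half the most. Time passes only in rows, so rows that repeat a pose let the fingers close. It gives the time, the measured TCP pose, the force, the opening and the grip force at its end, in the units of the state.
- sensors.observe(): the state, without advancing time (a new reading comes with each control period).
- eyes.grab_frame(name): name is "scene" or "top" or "wrist"; returns the picture (420x560x3 uint8, blue, green, red); there is no depth.
- eyes.camera_model(name): a dict with "fovy" (degrees; the focal length in pixels is half the picture's height over the tangent of half this angle, whatever the lens; pixels are square), "cx", "cy" (the principal point, pixels), "position" and "rotation" of the camera in the world. Camera axes: x right, y up, looking along -z (the intrinsics and any distortion apply to the point x, -y, -z); pixel columns grow to the right and rows downward; lengths in m; the calibration is good to about 2 mm. A picture is of the moment at which its call begins: read the wrist's pose just before it. camera_model takes no time and is no camera call; for the wrist camera it gives the pose at the moment of the call.
- r.finish_job(): hands the job in; it is judged then, once.
The state is a dict: "t": time; "joint_pos": joint angles; "dq": joint speeds; "effort": joint torques, N m; "position": TCP position; "ee_rot": TCP orientation; "force": force on the tool from outside, world axes, zero at the start; "ft_torque": the same for the moment, N m; "opening": finger opening in m; "gripper_force": force on a finger pad.
Only numpy, scipy, OpenCV 4.12 (cv2) and the standard library are available. Lean on these libraries where they do the work, as an engineer would, in place of code of your own. Each camera call takes 0.05 s, during which the arm holds its last target. There are 200 camera calls.

TASK

Open the battery box of the inspection lamp: feel over the four square plates in its flat top for the one that gives, and press that one gently with the fingertips until the battery door springs up. Then push the door over with the fingers until it leans right back against its stop. Leave the things lying round the box where they are.

Things in the scene. Friction and masses are not known exactly. Their poses are not given: they have to be found in the camera images.
- battery_box: Plain grey plastic battery box, 124 x 228 mm and 56 mm high, fixed to the bench; origin at the centre of its underside, z up, its y axis along its long side. The half towards its -y end (138 mm long) is a flat panel, 56 mm above the bench, with four square plates in a 2 x 2 grid; the half towards +y is covered by the battery door. A round lamp socket sticks 20 mm out of the -y end.
- spot1 (a point): Centre of the top of a square plate (43.5 mm square), box frame (-27, -18, 54) mm, beside the door. All four plates look alike and lie 2 mm below the panel face in wells 46 mm square. Three are blanks on stiff rubber that give 0.2 mm per N. One, drawn anew in each start and not to be told by eye, is the catch.
- spot2 (a point): Centre of the top of a square plate, as spot1, box frame (27, -18, 54) mm, beside the door. Whichever plate is the catch is sprung, with 6 mm of travel: 1.5 N to start it, 4 N when fully down. It frees the door at about 2 to 3 mm, so press it fully down. It springs back when let go and the door stays open.
- spot3 (a point): Centre of the top of a square plate, as spot1, box frame (-27, -72, 54) mm, away from the door.
- spot4 (a point): Centre of the top of a square plate, as spot1, box frame (27, -72, 54) mm, away from the door.
- door (a joint): Angle of the battery door: 0 shut and flush with the panel, 1.57 upright, 1.95 leaning back against its stop. When the catch is pressed its spring throws it up to about 1.0 rad, where it stays; from there the stiff hinge stays where it is left, and pushing it takes 1 to 3 N.
- door_hinge (a point): Middle of the door's hinge line, which runs along the box's x axis at box frame (0, 107, 53) mm. The point's axes are those of the box and do not turn with the door.
- door_edge (a point): Middle of the free edge of the door, 80 mm from the hinge; it lies towards the plates (box frame y = 27 mm) when shut. The door is a flat plate 102 mm wide, 80 mm long and 6 mm thick, with a small latch lip 12 mm deep under one corner of the free edge (box x = 38). It rises and swings over towards the box's +y, away from the plates. The point turns with the door.
- gauge_block: Bystander: small stepped grey metal gauge block, 24 x 50 x 32 mm, lying loose beside the box; origin at the centre of its underside.
- syringe: Bystander: orange syringe, 25 x 106 x 25 mm, lying loose beside the box; origin at the centre of its underside.
- needle_tin: Bystander: round tin with green lid, 71 mm across and 32 mm high, standing loose beside the box; origin at the centre of its underside.

How it is judged:
By the outcome, as a careful person would: the job done as asked, in the order asked, and still so for the second after the job is handed in, with the robot touching nothing.
It also fails if it takes over 54 s, if anything falls off the work surface, if the arm or the gripper's body presses on something with over 40 N, if the wrist force passes 120 N, or if a joint passes its speed limit or range.

## Working session

There is one attempt and no reset: what is moved stays moved. The work goes in short steps, Python scripts to look and compute and a shell command to move; the robot and the scene stay as the last step left them, time stands still between calls to the robot, and variables do not carry over. Pictures are saved under pics/ and viewed, at most 10 in all, crops included, and the job is handed in when it is done.

```bash
ls; mkdir -p pics
python3 - <<'E'
from cell import sensors, eyes, r
import cv2
s=sensors.observe();print({k:s[k] for k in('t','position','ee_rot','force','opening')})
for n in('top','scene'):
    f=eyes.grab_frame(n);cv2.imwrite(f'pics/{n}0.png',f);print(eyes.camera_model(n))
E
```

```text
pics
{'t': 0.0, 'position': array([ 0.15020622, -0.60630445,  0.23069956]), 'ee_rot': array([-6.16498730e-04,  9.92638232e-01,  1.21115476e-01, -3.57921027e-05]), 'force': array([ 0.72783581, -0.72680619, -0.4776996 ]), 'opening': 0.08517978282477807}
{'fovy': 56.09395429176373, 'cx': 282.31477633037014, 'cy': 216.28912045202148, 'position': array([0.43165298, 0.05387044, 0.9137483 ]), 'rotation': array([ 0.71199346,  0.05360607, -0.07197976, -0.69642703])}
{'fovy': 46.62707755513116, 'cx': 278.15000354963445, 'cy': 206.0744715284577, 'position': array([0.05397965, 0.57155203, 0.47646651]), 'rotation': array([-0.31217447, -0.19317152,  0.46725884,  0.80430158])}
```

View pics/top0.png

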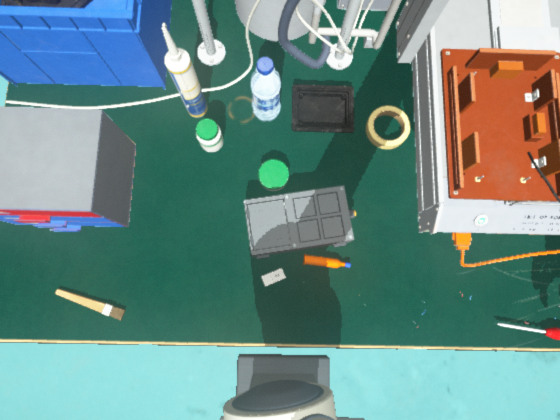

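View pics/scene0.png

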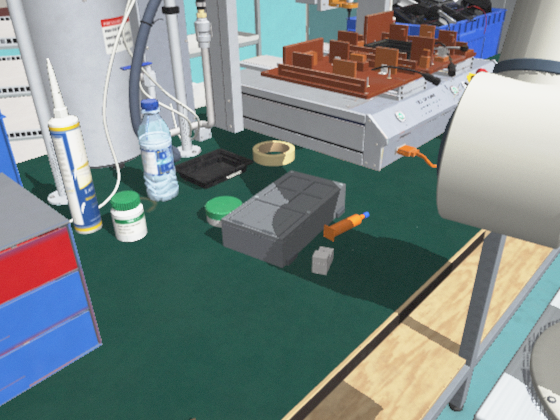

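The top view shows the box around (298,221) px, with the door half at left (world +y) and the plates at right. The tin is at (273,173), the gauge block at (273,277) and the syringe at (326,262). I'll zoom in for the plate corners.

```bash
cat > h.py <<'E'
import numpy as np
from cell import sensors, eyes, r
from scipy.spatial.transform import Rotation as R
def rot(q): return R.from_quat(np.r_[q[1:],q[0]])
def ray(n,uv,z,m=None):
    m=m or eyes.camera_model(n); f=210/np.tan(np.radians(m['fovy']/2))
    d=rot(m['rotation']).apply([(uv[0]-m['cx'])/f,-(uv[1]-m['cy'])/f,-1]); p=np.array(m['position'])
    return p+d*(z-p[2])/d[2]
E
python3 - <<'E'
import cv2
f=cv2.imread('pics/top0.png')[160:300,230:370]
f=cv2.convertScaleAbs(f,alpha=1.6)
cv2.imwrite('pics/crop.png',cv2.resize(f,None,fx=4.2,fy=4.2,interpolation=cv2.INTER_CUBIC))
E
```

```text
(no output)
```

View pics/crop.png

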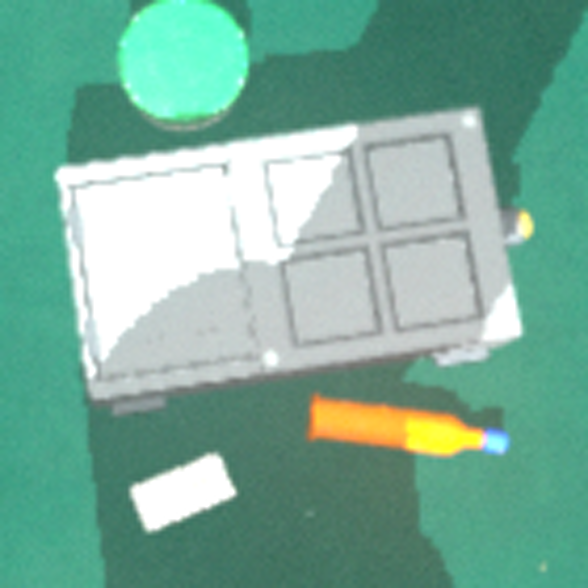

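The crop shows plate centres near (332,296), (312,198), (434,280) and (414,180) for spots 1–4. The door's free edge runs from (228,165) to (260,362).

Run:
```python
from h import *
px=np.array([(332,296),(312,198),(434,280),(414,180)]);bx=np.array([(-27,-18),(27,-18),(-27,-72),(27,-72)])/1e3
W=np.array([ray('top',(230+u/4.2,160+v/4.2),.054)[:2] for u,v in (px-1.6)])
A=bx-bx.mean(0);B=W-W.mean(0)
th=np.arctan2((A[:,0]*B[:,1]-A[:,1]*B[:,0]).sum(),(A*B).sum());c,s=np.cos(th),np.sin(th);M=np.array([[c,-s],[s,c]])
o=W.mean(0)-M@bx.mean(0);print('yaw',np.degrees(th),'o',o);print('res mm',(W-(bx@M.T+o))*1e3);print(W)
np.savez('box.npz',M=M,o=o)
C=np.array([(228,165),(260,362),(60,172),(480,108),(522,335)])
for u,v in C: print('box',((ray('top',(230+u/4.2,160+v/4.2),.056)[:2]-o)@M*1e3).round(1))
m=rot(sensors.observe()['ee_rot']).as_matrix();print(m.round(3))
print('toolyaw of y axis',np.degrees(np.arctan2(m[1,1],m[0,1])))
tcp=sensors.observe()['position']
for n,t in (('gauge',(183,493)),('syr',(400,420)),('tin',(185,60))):print(n,((ray('top',(230+t[0]/4.2,160+t[1]/4.2),.03)[:2]-o)@M*1e3).round(0))
```

```text
yaw 11.23590715969521 o [ 0.57955791 -0.00319296]
res mm [[ 0.35954135  0.29887413]
 [-0.31799533  0.82650415]
 [-0.36954205 -0.56597077]
 [ 0.32799603 -0.55940751]]
[[ 0.55694224 -0.02581001]
 [ 0.6092297  -0.01476053]
 [ 0.56673501 -0.07963985]
 [ 0.62039754 -0.06911143]]
box [50.6 23.1]
box [-55.4  25.2]
box [ 62.  111.4]
box [  58.5 -115.7]
box [ -65.2 -112.6]
[[ 0.971  0.24  -0.   ]
 [ 0.24  -0.971  0.001]
 [ 0.    -0.001 -1.   ]]
toolyaw of y axis -76.08798104661943
gauge [-114.   76.]
syr [-96. -45.]
tin [119.  34.]
```

The box pose fits to under 1 mm. Tool x is about box x and tool y about −box y. I'll shut the fingers and move along the inside of the chord.

```bash
python3 -m creep '[[[0.3,-0.35,0,0],[0.67,-0.77,0,0],[0.67,-0.77,0,0]]]' -1 && python3 -m creep '[[[0.4,-0.38,0,0],[0.81,-0.76,0,0],[0.81,-0.76,0,0]]]' && python3 -m creep '[[[0.4,-0.3,0,0],[0.92,-0.67,0,0.045],[0.92,-0.67,0,0.045],[0.92,-0.67,0,0.045]]]'
cat > go.py <<'E'
import sys
from h import *
# box target (mm) -> rows units in tool axes, from commanded ~ measured pose
b=np.load('box.npz');t=np.array([float(a) for a in sys.argv[1:4]])/1e3
w=np.r_[b['M']@t[:2]+b['o'],t[2]];s=sensors.observe();m=rot(s['ee_rot']).as_matrix()
print('t',s['t'],'boxpos',((s['position'][:2]-b['o'])@b['M']*1e3).round(1),'z',(s['position'][2]*1e3).round(1),'F',s['force'].round(2),'op',round(s['opening'],4))
print('units',(m.T@(w-s['position'])/.15).round(3),'spin',round((np.degrees(np.arctan2(m[1,0],m[0,0]))-11.24)/60,3))
E
python3 go.py -27 -72 75
```

```text
t: 0.48
position: [0.2209, -0.4674, 0.2311]
ee_rot: [-0.001, 0.993, 0.122, -0.0]
force: [0.5, -1.2, 0.1]
opening: 0.0321
gripper_force: 0.0
t: 0.85
position: [0.3113, -0.3282, 0.2312]
ee_rot: [-0.0, 0.993, 0.122, -0.0]
force: [0.5, -0.1, 0.2]
opening: 0.0002
gripper_force: 0.0
t: 1.35
position: [0.4217, -0.1975, 0.2311]
ee_rot: [-0.0, 0.995, 0.1, 0.0]
force: [-0.2, -0.3, 0.0]
opening: -0.0004
gripper_force: 0.0
t 1.35 boxpos [-192.7 -159.8] z 231.1 F [-0.23 -0.31  0.03] op -0.0004
units [ 1.107 -0.581  1.041] spin 0.003
```

```bash
python3 -m creep '[[[0.4,-0.2,0.1,0],[0.8,-0.4,0.3,0],[1,-0.58,0.6,0],[1,-0.58,0.7,0]]]' && python3 -m creep '[[[0.107,0,0.2,0],[0.107,0,0.34,0],[0.107,0,0.34,0]]]' ; python3 go.py -27 -72 54
```

```text
t: 1.85
position: [0.5511, -0.0839, 0.1241]
ee_rot: [-0.0, 0.995, 0.099, -0.001]
force: [-0.0, -1.1, -0.1]
opening: -0.0002
gripper_force: 0.0
t: 2.22
position: [0.5651, -0.0826, 0.0739]
ee_rot: [-0.001, 0.995, 0.097, -0.002]
force: [0.3, -0.1, 0.7]
opening: 0.0006
gripper_force: 0.0
t 2.225 boxpos [-29.7 -75.1] z 73.9 F [ 0.32 -0.12  0.73] op 0.0006
units [ 0.018 -0.021  0.133] spin -0.001
```

```bash
python3 -m creep '[[[0.018,-0.02,0.06,0],[0.018,-0.02,0.133,0],[0.018,-0.02,0.133,0]]]' && python3 -m creep '[[[0,0,0.007,0],[0,0,0.013,0],[0,0,0.013,0]]]' ; python3 go.py -27 -72 54
```

```text
t: 2.6
position: [0.568, -0.0787, 0.0548]
ee_rot: [-0.0, 0.995, 0.098, -0.0]
force: [0.8, 0.3, -0.2]
opening: 0.0001
gripper_force: 0.0
t: 2.98
position: [0.5686, -0.0788, 0.0536]
ee_rot: [0.0, 0.995, 0.098, 0.0]
force: [-0.4, -0.7, 0.1]
opening: -0.0002
gripper_force: 0.7
t 2.975 boxpos [-25.5 -72. ] z 53.6 F [-0.39 -0.73  0.11] op -0.0002
units [-0.01   0.    -0.003] spin -0.0
```

```bash
python3 -m creep '[[[0,0,0.007,0],[0,0,0.013,0],[0,0,0.013,0],[0,0,0.013,0]]]'; python3 -m creep '[[[0,0,0.007,0],[0,0,0.013,0],[0,0,0.013,0],[0,0,0.013,0]]]'
```

```text
t: 3.48
position: [0.5685, -0.0787, 0.0515]
ee_rot: [0.0, 0.995, 0.098, 0.0]
force: [0.3, -0.4, 1.5]
opening: 0.0
gripper_force: 0.9
t: 3.98
position: [0.5685, -0.0787, 0.0495]
ee_rot: [0.0, 0.995, 0.098, 0.0]
force: [1.0, -0.4, 2.8]
opening: -0.0003
gripper_force: 1.3
```

This plate gives 4.5 mm at 2.8 N, so spot3 is the catch. I'll press it fully down and look.

```bash
python3 -m creep '[[[0,0,0.007,0],[0,0,0.013,0],[0,0,0.016,0],[0,0,0.016,0]]]'
python3 - <<'E'
from h import *
import cv2
a=eyes.grab_frame('top')[140:300,220:380];b=eyes.grab_frame('scene')[150:290,190:380]
cv2.imwrite('pics/press.png',np.hstack([cv2.resize(a,(400,400)),cv2.resize(b,(400,295)) if 0 else cv2.resize(b,(400,400))]))
E
```

```text
t: 4.47
position: [0.5685, -0.0787, 0.0478]
ee_rot: [0.0, 0.995, 0.098, 0.0]
force: [-1.6, -0.3, 17.2]
opening: -0.0002
gripper_force: 8.9
```

View pics/press.png

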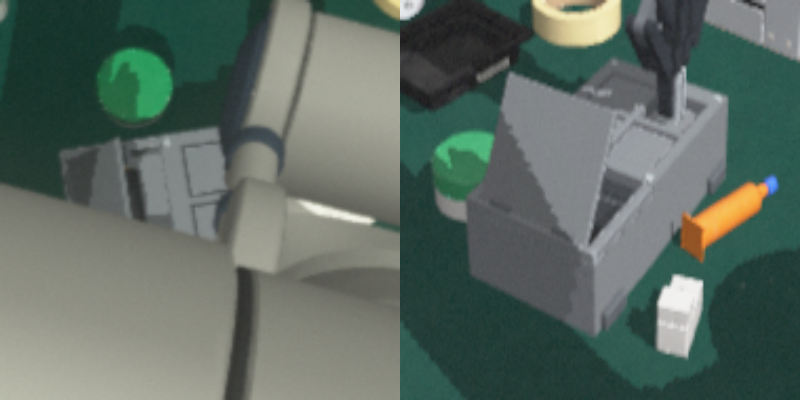

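The door stands at about 1 rad (right panel, free edge near (510,80) to (610,115)) and nothing else was disturbed. Next I'll lift and move to the door.

```bash
python3 -m creep '[[[0,0,-0.2,0],[0,0,-0.38,0],[0,0,-0.38,0]]]' ; python3 go.py -8 20 100
```

```text
t: 4.95
position: [0.5691, -0.0788, 0.1055]
ee_rot: [0.0, 0.995, 0.098, 0.001]
force: [-0.1, 0.3, -0.2]
opening: 0.0002
gripper_force: 0.0
t 4.95 boxpos [-25.  -72.1] z 105.5 F [-0.08  0.35 -0.17] op 0.0002
units [ 0.113 -0.614  0.036] spin -0.0
```

```bash
python3 -m creep '[[[0.05,-0.3,0.02,0],[0.11,-0.5,0.036,0],[0.11,-0.61,0.036,0],[0.11,-0.61,0.036,0]]]' && python3 -m creep '[[[0,-0.06,0,0],[0,-0.12,0,0],[0,-0.18,0,0],[0,-0.24,0,0],[0,-0.3,0,0]]]'; python3 go.py -8 95 100
```

```text
t: 5.45
position: [0.566, 0.0149, 0.0981]
ee_rot: [-0.0, 0.995, 0.098, -0.001]
force: [0.1, -0.4, 0.6]
opening: -0.0
gripper_force: 0.0
t: 6.08
position: [0.558, 0.059, 0.0987]
ee_rot: [0.0, 0.995, 0.098, 0.0]
force: [0.1, -1.2, 0.4]
opening: -0.0001
gripper_force: 0.4
t 6.075 boxpos [-9.1 65.2] z 98.7 F [ 0.13 -1.16  0.43] op -0.0001
units [ 0.007 -0.199 -0.008] spin -0.0
```

```bash
python3 -m creep '[[[0,-0.04,0,0],[0,-0.08,0,0],[0,-0.12,0,0],[0,-0.16,0,0],[0,-0.2,0,0]]]'; python3 -m creep '[[[0,-0.02,0,0],[0,-0.04,0,0],[0,-0.04,0,0]]]'; python3 go.py -8 110 100
python3 - <<'E'
from h import *
import cv2
b=eyes.grab_frame('scene')[130:290,190:390]
cv2.imwrite('pics/push.png',cv2.resize(b,(600,480)))
E
```

```text
t: 6.7
position: [0.5522, 0.0882, 0.0987]
ee_rot: [0.0, 0.995, 0.098, 0.0]
force: [0.5, -1.0, 0.1]
opening: -0.0005
gripper_force: 0.7
t: 7.08
position: [0.5509, 0.0939, 0.0986]
ee_rot: [-0.0, 0.995, 0.098, -0.0]
force: [-0.5, -0.0, -0.1]
opening: -0.0002
gripper_force: 0.0
t 7.075 boxpos [ -9.2 100.8] z 98.6 F [-0.47 -0.01 -0.12] op -0.0002
units [ 0.008 -0.061 -0.009] spin -0.0
```

View pics/push.png

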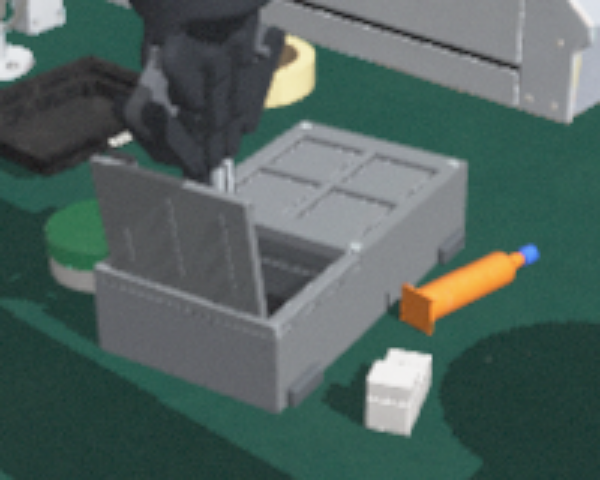

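The door is roughly upright, or slightly past. I'll keep going in small steps until it hits its stop.

```bash
python3 -m creep '[[[0,-0.02,0,0],[0,-0.04,0,0],[0,-0.06,0,0],[0,-0.06,0,0]]]'; python3 -m creep '[[[0,-0.02,0,0],[0,-0.02,0,0],[0,-0.02,0,0]]]'
```

```text
t: 7.62
position: [0.5492, 0.1028, 0.0987]
ee_rot: [-0.0, 0.995, 0.098, -0.0]
force: [-0.9, 1.0, -0.1]
opening: 0.0001
gripper_force: 0.0
t: 8.0
position: [0.5487, 0.1056, 0.0987]
ee_rot: [-0.0, 0.995, 0.098, -0.0]
force: [-0.2, -0.3, 0.2]
opening: -0.0001
gripper_force: 0.0
```

```bash
python3 go.py -8 113 100
```

```text
t 8.0 boxpos [ -9.1 112.7] z 98.7 F [-0.18 -0.26  0.21] op -0.0001
units [ 0.007 -0.002 -0.009] spin -0.0
```

```bash
for i in 1; do python3 -m creep '[[[0,-0.01,0,0],[0,-0.02,0,0],[0,-0.02,0,0]]]'; python3 -m creep '[[[0,-0.01,0,0],[0,-0.02,0,0],[0,-0.02,0,0]]]'; done
python3 - <<'E'
from h import *
import cv2
b=eyes.grab_frame('scene')[130:290,190:390]
cv2.imwrite('pics/push2.png',cv2.resize(b,(600,480)))
E
```

```text
t: 8.38
position: [0.5481, 0.1084, 0.0987]
ee_rot: [0.0, 0.995, 0.098, 0.0]
force: [0.7, -3.3, -0.2]
opening: 0.0001
gripper_force: 1.5
t: 8.75
position: [0.5477, 0.111, 0.0987]
ee_rot: [0.0, 0.995, 0.098, 0.0]
force: [2.1, -8.1, -1.2]
opening: 0.0001
gripper_force: 3.2
```

View pics/push2.png

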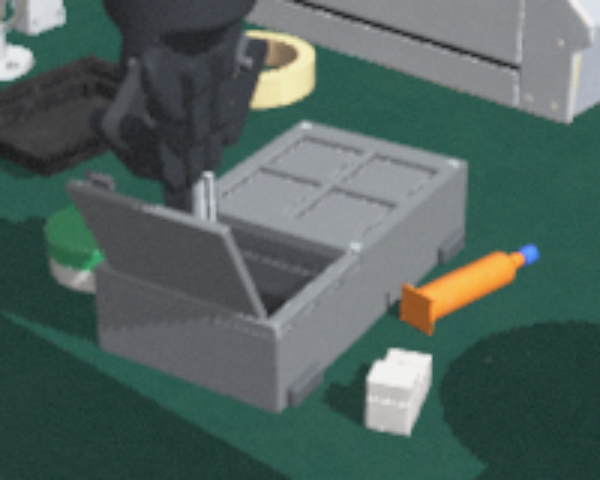

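The door leans back and the force is rising to 8 N, which suggests the stop. I'll nudge once more to confirm, then back off.

```bash
python3 -m creep '[[[0,-0.01,0,0],[0,-0.02,0,0],[0,-0.02,0,0]]]'; python3 -m creep '[[[0,0.15,0,0],[0,0.3,0,0],[0,0.4,0,0],[0,0.5,-0.2,0],[0,0.6,-0.4,0]]]'; python3 -m creep '[[[0,0.2,-0.3,0],[0,0.4,-0.6,0],[0,0.6,-0.6,0],[0,0.6,-0.6,0]]]';python3 - <<'E'
from h import *
import cv2
a=eyes.grab_frame('top')[160:300,230:370];b=eyes.grab_frame('scene')[150:290,190:330]
cv2.imwrite('pics/fin.png',np.hstack([cv2.resize(a,(400,400)),cv2.resize(b,(400,400))]))
E
```

```text
t: 9.18
position: [0.5472, 0.1135, 0.0987]
ee_rot: [0.001, 0.995, 0.098, 0.0]
force: [2.3, -11.5, -2.1]
opening: 0.0003
gripper_force: 5.0
t: 9.8
position: [0.5642, 0.0257, 0.1592]
ee_rot: [-0.0, 0.995, 0.098, -0.0]
force: [0.0, -0.6, 0.5]
opening: -0.0002
gripper_force: 0.0
t: 10.3
position: [0.5823, -0.0637, 0.249]
ee_rot: [0.0, 0.995, 0.097, 0.0]
force: [-1.2, 0.2, -0.3]
opening: -0.0002
gripper_force: 0.0
```

View pics/fin.png

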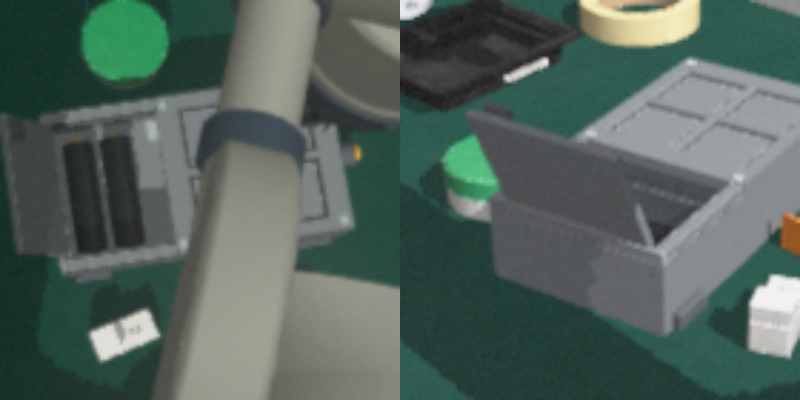

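The top view shows the door's free edge at left, from (3,115) to (18,252). I'll check its angle by casting rays.

Run:
```python
from h import *
b=np.load('box.npz')
for z in(.121,.127,.132):
  for u,v in((3,115),(18,252)): print(z,((ray('top',(230+u*.35,160+v*.35),z)[:2]-b['o'])@b['M']*1e3).round(1))
for a in(1.7,1.8,1.85,1.9,1.95,2.0): print(a,107-80*np.cos(a),53+80*np.sin(a))
```

```text
0.121 [ 53.2 135.9]
0.121 [-46.  140.6]
0.127 [ 51.8 135.5]
0.127 [-46.7 140.2]
0.132 [ 50.6 135.2]
0.132 [-47.2 139.8]
1.7 117.30755954364197 132.3331848361975
1.8 125.17616757544697 130.9078104702556
1.85 129.04721974596103 129.90201623802398
1.9 132.86316534908028 128.70400701499315
1.95 136.61446650810296 127.31677720030955
2.0 140.2917469237714 125.74379414605454
```

The free edge measures y ≈ 136–140 mm, against 136.6 mm expected at 1.95 rad, so the door is on its stop. The arm is clear of everything.

```bash
python3 -c "
from cell import r
print(r.finish_job())"
```

```text
the job is handed in; nothing more can be done
None
```

The catch was spot3, the first plate I tried. Pressing it sprang the battery door, which I then pushed back onto its stop (about 1.95 rad by camera). The arm is clear, nothing round the box was moved as far as the pictures show, and the job was handed in at about 10 s.

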